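# Set the filter turret to green and press the lamp button

### The arm

A 6-joint arm with a two-finger parallel gripper is mounted at the origin on the work surface. World frame = base frame: x ahead of the robot, y to its left, z up, the work surface at z = 0. Lengths are in m, angles in rad, forces in N, time in s.
With the tool pointing down it reaches from about 0.35 to 0.975 m from the base axis. Payload 4.9 kg.
Tool frame: the origin (TCP) lies midway between the tips of the shut fingers; the grasp point (between the pads) lies behind it (manip.grasp_offset is the y of the grasp point in the tool frame, in m); y points along the fingers, z is the direction in which the jaws open and shut, and the axes are right-handed (so a half turn about y gives the same grasp; the last joint's range is limited). The gripper opens to 85 mm and grips with 20 to 120 N. Pads are 22 mm wide; open, the fingers measure 114 mm over their backs; the gripper's body (76 mm by 85 mm) begins 54 mm behind the grasp point. The pads swing forward as they close: fully open they stand 13 mm farther back than shut.
Start: joints at [-1.239, 0.053, 1.613, -0, 1.476, -0.119], TCP at [0.272, -0.563, 0.207] pointing down, gripper open.
Joint ranges: [-3.01, 3.01], [-1.01, 2.22], [0.06, 2.58], [-1.02, 4.17], [0.09, 2.62], [-3.14, 3.14]. Speed limits (rad/s): [2.57, 2.57, 3.14, 3.14, 3.14, 3.14].

### API

Orientations are given as a unit quaternion [w, x, y, z].
In Python, from plant import manip gives the robot as it stands. The module is installed in compiled form; this text tells all that it offers.
- The arm moves only by the shell command python3 -m jog 'ROWS'. ROWS is a JSON object of lists of equal length, an entry for each row: "offset": the shift along the world's x, y, z in units of 50 mm (1.0 is 50 mm), a list of three; "angular": the turn, a rotation vector about the world's x, y, z in units of 6 degrees (1.0 is 6 degrees), a list of three; "jaw": the finger opening in mm, from 0 to 85.4. In form: {"offset": [[tx, ty, tz], ...], "angular": [[ax, ay, az], ...], "jaw": [jaw, ...]}. A call has 1 to 12 rows; each row shifts and turns the commanded pose from where the row before left it; what a row does not reach is not made up. A row lasts 1/10 s, in which the tool goes at most 50 mm and 8.59 degrees, less where a joint would pass 70% of its speed; a pose out of reach is approached as far as the arm can. A call is refused whole if a number of a shift passes 1 or a number of a turn 1, either way. A call with a gripper value outside its range is refused whole. The fingers move at their own pace and stop on an object; the grip force is fixed at half the most. Time passes only in rows, so rows that do not move let the fingers close. It gives the time, the measured TCP pose, the force and the opening at its end, in the units of the state.
- manip.state(): the state, without advancing time (a new reading comes with each control period).
- manip.grab_frame(name): name is "side" or "top"; returns the picture (400x640x3 uint8, blue, green, red); there is no depth.
- manip.camera_model(name): a dict with "fx", "fy", "cx", "cy" (pixels), "k1" (the pictures are not rectified: a ray, as slopes to the right and down, at radius r is drawn at 1 + k1 r^2 times it, then the intrinsics apply), "rvec" (rotation vector, rad) and "tvec" (3), from world to camera coordinates, as OpenCV has them. Camera axes: x right, y down, z forward; pixel columns grow to the right and rows downward; lengths in m; the calibration is good to about 2 mm. A picture is of the moment at which its call begins. camera_model takes no time and is no camera call.
- manip.job_done(): hands the job in, once; it reports no verdict.
The state is a dict: "time": time; "joint_pos": joint angles; "joint_vel": joint speeds; "joint_efforts": joint torques, N m; "tool_pos": TCP position; "tool_rot": TCP orientation; "contact_force": force on the tool from outside, world axes, zero at the start; "ft_torque": the same for the moment, N m; "gripper_width": opening from 0.0 (shut) to 1.0 (fully open).
Only numpy, scipy, OpenCV 4.12 (cv2) and the standard library are available. Lean on these libraries where they do the work, as an engineer would, in place of code of your own. Each camera call takes 0.05 s, during which the arm holds its last target.

### The job

On the microscope light source, push the white upright tab of the black filter turret round until its pointer points at the green dot, and leave it there. Then press the round white lamp button fully down and let it come up again. Only push and press: do not pull the turret up, do not press the button before the turret is set, and leave every loose thing on and around the light source where it stands.

Things in the scene. Friction and masses are not known exactly. Their poses are not given: they have to be found in the camera images.
- illuminator: the fixed light source: a low white box, 260 x 260 mm, with a flat grey deck 60 mm above the bench. Origin at the centre of its underside; its x axis points away from the robot at yaw 0. It never moves during the work
- turret_axis (a point): where the turret's vertical axis meets the grey deck, at the middle of the deck (deck height, 60 mm above the bench)
- turret (a joint): angle of the turret (rad) about its vertical axis: 0 with the tab pointing along the light source's +x axis, growing anticlockwise seen from above, stops at -1.75 and +1.75. It starts within 0.35 of 0. A black wheel 116 mm in diameter whose top is 14 mm above the deck (hub screw to 20 mm), held by friction: it turns smoothly under about 2 N at the tab, either way, and stays where it is left
- turret_tab (a point): centre of the top edge of the white upright tab on the wheel's rim. The tab is 26 mm long along the radius (59 to 85 mm from the axis) and 8 mm thick; it rises from the wheel to 50 mm above the deck, this point being 50 mm above the deck and 72 mm from the axis. Its white foot is 12 mm thick and 13 mm high above the deck and reaches 85 mm from the axis, with a small pointer tip reaching 90 mm
- turret_index (a point): the point on the deck that the pointer points at: on the tab's centre line, 104 mm from the axis, at deck height; it turns with the turret. The pointer points at a dot when this point lies on the dot
- turret_lift (a joint): how far the turret is pulled up out of its sprung seat (m): 0 when seated, at most 0.03. Must stay seated
- dot_green: flat green dot on the deck, 22 mm diameter, 1.5 mm thick, 104 mm from the turret axis. Origin at its centre, at deck height. The four dots lie 0.75 and 1.3 rad to either side of the turret's zero direction; which colour lies where changes
- dot_blue: the blue dot, same size
- dot_yellow: the yellow dot, same size
- dot_red: the red dot, same size
- lamp_button (a joint): how far the lamp button is pressed (m): 0 up, 0.006 fully down. It springs back; fully down takes about 5 N
- lamp_button_top (a point): centre of the top of the round white lamp button, 28 mm diameter in a black housing on the deck, at the corner towards the robot and to its left
- objective: loose steel microscope objective, 28 mm diameter, 45 mm tall, standing on the deck of the light source; origin at the centre of its underside
- dust_cap: loose black plastic cap, 34 mm diameter, 16 mm high, on the deck of the light source near its edge facing the robot; origin at the centre of its underside
- oil_bottle: small amber bottle with white cap, 34 mm diameter, 70 mm tall, on the bench to the right of the light source; origin at the centre of its underside
- slide_box: blue box of slides, 95 x 85 x 35 mm, on the bench to the left of the light source; origin at the centre of its underside
- beaker: small open glass beaker, 56 mm diameter, 70 mm tall, on the bench to the left; origin at the centre of its underside
- slide_tray: shallow open aluminium tray, 130 x 90 x 20 mm, on the bench to the right; origin at the centre of its underside

How it is judged:
By the outcome, as a careful person would: the job done as asked, in the order asked, and still so for the second after the job is handed in, with the robot touching nothing.
It also fails if it takes over 46 s, if anything falls off the work surface, if the arm or the gripper's body presses on something with over 40 N, if the wrist force passes 120 N, or if a joint passes its speed limit or range.

## Working session

There is one attempt and no reset: what is moved stays moved. The work goes in short steps, Python scripts to look and compute and a shell command to move; the robot and the scene stay as the last step left them, time stands still between calls to the robot, and variables do not carry over. Pictures are saved under pics/ and viewed, and the job is handed in when it is done.

```bash
mkdir -p pics
python3 - <<'E'
from plant import manip
import cv2
for n in("top","side"):
    cv2.imwrite(f"pics/{n}0.png",manip.grab_frame(n)); print(n,manip.camera_model(n))
print(manip.state(), manip.grasp_offset)
E
```

```text
top {'fx': 379.81874859434527, 'fy': 379.81874859434527, 'cx': 319.19121075358237, 'cy': 200.80644616900204, 'k1': -0.08979372976068876, 'rvec': array([ 2.15442821, -2.22034468,  0.01623379]), 'tvec': array([0.05858654, 0.54554722, 0.81581553])}
side {'fx': 376.60278371833857, 'fy': 376.60278371833857, 'cx': 312.47015914087694, 'cy': 201.79681537824075, 'k1': -0.06416360555070294, 'rvec': array([ 2.0917791 , -0.11651334,  0.07193538]), 'tvec': array([-0.5639606 ,  0.12005662,  0.80948793])}
{'time': 0.1, 'joint_pos': array([-1.23898298e+00,  5.32985005e-02,  1.61415383e+00,  7.42954884e-06,
        1.47600506e+00, -1.19000186e-01]), 'joint_vel': array([-3.37320691e-04, -1.72137079e-03, -4.70693907e-03, -1.14238125e-03,
       -9.59654380e-05, -1.36016284e-03]), 'joint_efforts': array([ 6.98194390e-05, -3.94904315e+01, -3.71362996e+01, -4.52335121e-05,
        3.96241856e-03, -6.27806628e-06]), 'tool_pos': array([ 0.27211404, -0.56197805,  0.20608297]), 'tool_rot': array([ 0.15797265, -0.15810749,  0.68987488, -0.68856322]), 'contact_force': array([ 0.69809814, -0.36855172,  0.72754996]), 'ft_torque': array([0.00425147, 0.03296855, 0.00431746]), 'gripper_width': 1.0039931982883246} -0.0187
```

View pics/top0.png

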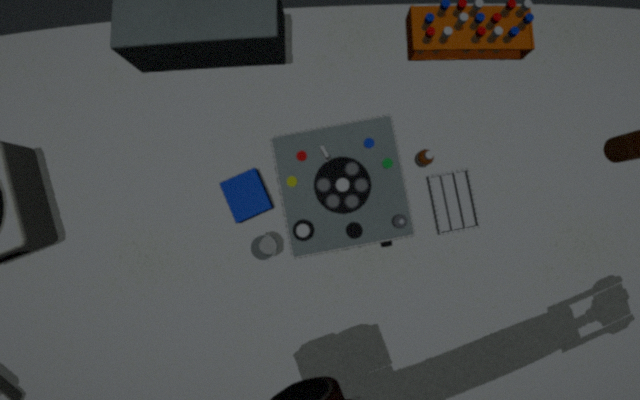

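View pics/side0.png

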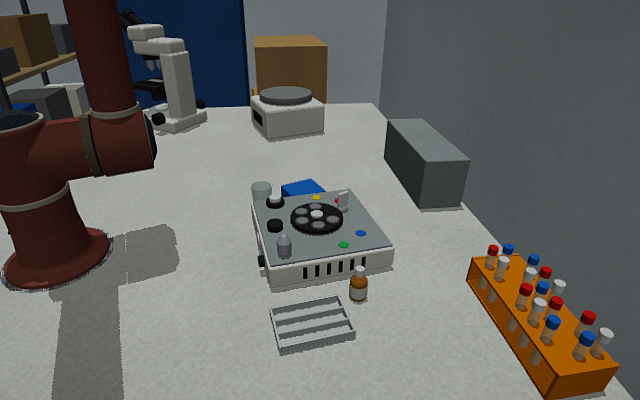

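The top picture shows the four dots: red (302,156), yellow (292,182), blue (369,143) and green (387,163). The tab is near (324,152), the wheel is at (342,185), the button at (303,230), the cap at (354,230) and the objective at (400,221). The robot is at the bottom of the picture. Green is clockwise of the tab, probably at -1.3 rad. Next I'll measure these points.

```bash
cat > h.py <<'E'
import numpy as np, cv2
from plant import manip
def cam(n):
    m=manip.camera_model(n); K=np.array([[m['fx'],0,m['cx']],[0,m['fy'],m['cy']],[0,0,1]])
    return m,K,cv2.Rodrigues(m['rvec'])[0],np.array(m['tvec'])
def back(n,uv,z):
    m,K,R,t=cam(n); d=np.array([(uv[0]-m['cx'])/m['fx'],(uv[1]-m['cy'])/m['fy']])
    s=d.copy()
    for _ in range(30): s=d/(1+m['k1']*(s@s))
    r=R.T@np.array([s[0],s[1],1]); c=-R.T@t
    return c+r*(z-c[2])/r[2]
def proj(n,p):
    m,K,R,t=cam(n); q=R@np.asarray(p)+t; s=q[:2]/q[2]; s=s*(1+m['k1']*(s@s))
    return np.array([m['fx']*s[0]+m['cx'],m['fy']*s[1]+m['cy']])
def dots(n,im):
    hsv=cv2.cvtColor(im,cv2.COLOR_BGR2HSV).astype(int); H,S,V=hsv[...,0],hsv[...,1],hsv[...,2]
    o={}
    boxes={'top':(270,415,110,260),'side':(250,400,185,262)}[n]
    for c,(a,b) in dict(red=(-8,8),yellow=(22,35),green=(45,80),blue=(100,125)).items():
        h=np.where(H>170,H-180,H) if c=='red' else H
        M=((h>=a)&(h<=b)&(S>110)&(V>50)).astype(np.uint8)
        x0,x1,y0,y1=boxes; B=np.zeros_like(M);B[y0:y1,x0:x1]=1;M*=B
        k,l,st,ce=cv2.connectedComponentsWithStats(M)
        if k>1:
            i=1+np.argmax(st[1:,4]); o[c]=(ce[i],st[i,4])
    return o
E
python3 - <<'E'
from h import *
from scipy.optimize import least_squares
for n in("top","side"):
    im=cv2.imread(f"pics/{n}0.png"); D=dots(n,im)
    P={c:back(n,v[0],.0615) for c,v in D.items()}
    for c in P: print(n,c,D[c],P[c].round(4))
    if n=="top":
        A={'red':.75,'yellow':1.3,'blue':-.75,'green':-1.3}
        f=lambda q:np.concatenate([P[c][:2]-q[:2]-.104*np.array([np.cos(q[2]+A[c]),np.sin(q[2]+A[c])]) for c in A])
        r=least_squares(f,[.6,-.05,0]); print(r.x,(r.fun*1e3).round(1))
for nm,uv,z in [('tabtop?',(324,152),.11),('hub',(342,185),.08),('btn',(303,230),.085),('cap',(354,230),.076),('obj',(400,221),.105),('slidebox',(246,195),.035)]:
    print(nm,back('top',uv,z).round(4))
im=cv2.imread("pics/top0.png"); cv2.imwrite("pics/top0z.png",cv2.resize(im[105:265,215:425],None,fx=3.7,fy=3.7,interpolation=cv2.INTER_CUBIC))
im=cv2.imread("pics/side0.png"); cv2.imwrite("pics/side0z.png",cv2.resize(im[170:300,240:400],None,fx=4.5,fy=4.5,interpolation=cv2.INTER_CUBIC))
E
```

```text
top red (array([301.07317073, 155.51219512]), np.int32(82)) [0.6397 0.0755 0.0615]
top yellow (array([291.5, 181. ]), np.int32(82)) [0.5875 0.0966 0.0615]
top green (array([387.05952381, 162.86904762]), np.int32(84)) [ 0.6187 -0.1009  0.0615]
top blue (array([368.53409091, 142.55681818]), np.int32(88)) [ 0.662  -0.0644  0.0615]
[ 0.57567392 -0.00644248  0.15724011] [-0.  -0.   0.1 -0.3  0.1  0.1 -0.1  0.2]
side red (array([336.        , 200.15384615]), np.int32(13)) [0.6328 0.0741 0.0615]
side yellow (array([315.97297297, 196.97297297]), np.int32(37)) [0.5868 0.0948 0.0615]
side green (array([343.24193548, 244.19354839]), np.int32(62)) [ 0.6176 -0.1027  0.0615]
side blue (array([300.04987531, 189.55112219]), np.int32(401)) [0.5514 0.1372 0.0615]
tabtop? [0.6371 0.0275 0.11  ]
hub [ 0.5745 -0.0062  0.08  ]
btn [0.4871 0.0741 0.085 ]
cap [ 0.4838 -0.0275  0.076 ]
obj [ 0.4995 -0.1148  0.105 ]
slidebox [0.5633 0.1976 0.035 ]
```

View pics/top0z.png

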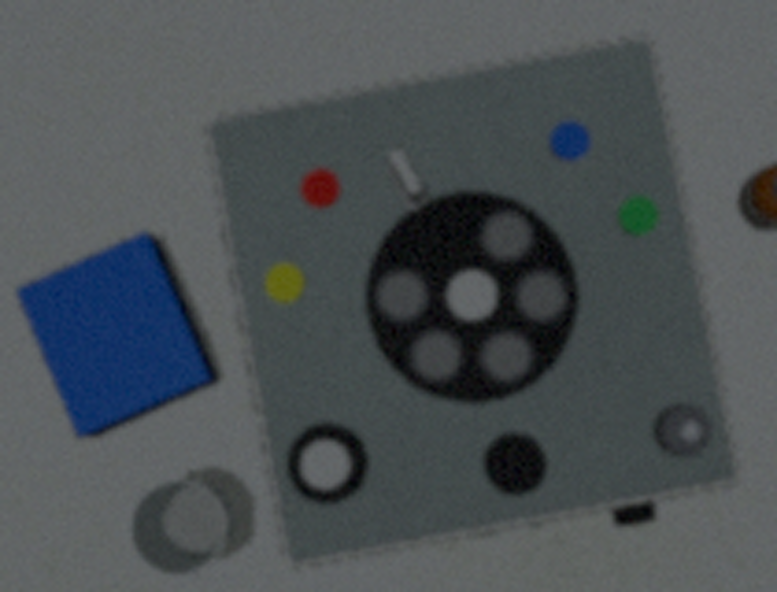

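View pics/side0z.png

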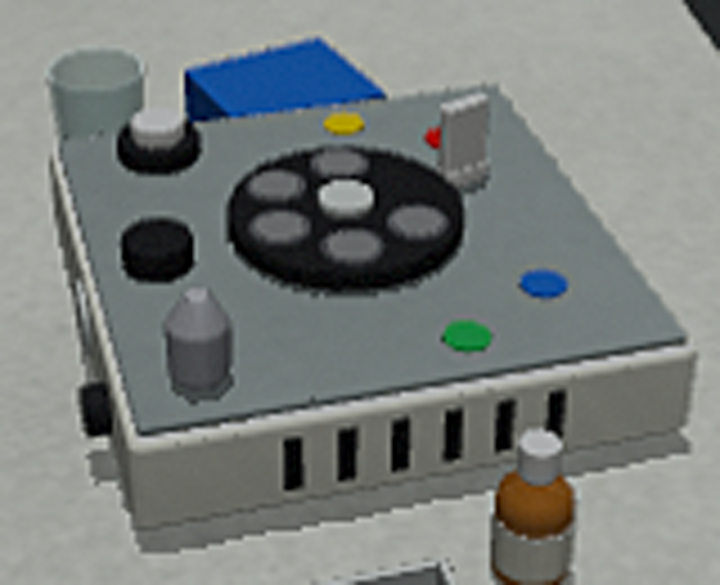

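Dots fit to 0.3 mm: axis (0.5757, -0.0064), yaw 0.157, green at world angle -1.143. Next I'll refine the tab angle and the button position from both views and work out the tool frame.

```bash
cat >> h.py <<'E'
AX=np.array([.5757,-.0064]); YAW=.1572; DECK=.06
def U(a): return np.array([np.cos(a),np.sin(a)])
def tabcost(n,im,a,z=.110):
    # mean brightness of the tab's top edge strip against offset strips
    g=cv2.GaussianBlur(im,(0,0),.6).astype(float).mean(2); 
    uv=[proj(n,[*(AX+r*U(a)),z]) for r in np.linspace(.061,.083,12)]
    uv=np.array(uv,np.float32); return cv2.remap(g.astype(np.float32),uv[:,0],uv[:,1],1).mean()
def tabang(im,n='top'):
    A=np.arange(-1.65,1.95,.01); c=np.array([tabcost(n,im,a) for a in A])
    i=c.argmax(); w=slice(max(0,i-15),i+16); k=np.clip(c[w]-c[w].max()*.85,0,None)
    return A[i],(A[w]*k).sum()/k.sum()
E
python3 - <<'E'
from h import *
from scipy.spatial.transform import Rotation as R
s=manip.state(); q=s['tool_rot']; print(R.from_quat([*q[1:],q[0]]).as_matrix().round(3))
im=cv2.imread("pics/top0.png"); print('tab world ang',tabang(im))
a=tabang(im)[1]
for n in('top','side'):
    im=cv2.imread(f"pics/{n}0.png")
    for r in(.059,.085): cv2.circle(im,tuple(int(v) for v in proj(n,[*(AX+r*U(a)),.11]).round()),1,(0,0,255),-1)
    hsv=im.max(2)
    x0,x1,y0,y1=(285,325,215,245) if n=='top' else (262,288,190,206)
    M=np.zeros_like(hsv);M[y0:y1,x0:x1]=(im[y0:y1,x0:x1].min(2)>(105 if n=='top' else 150))
    k,l,st,ce=cv2.connectedComponentsWithStats(M);print(n,st[1:],ce[1:])
    for z in(.075,.08,.085,.09): print(z,[back(n,ce[i],z).round(4) for i in range(1,k) if st[i,4]>20])
    x0,y0=(215,105) if n=='top' else (240,170)
    cv2.imwrite(f"pics/{n}1z.png",cv2.resize(im[y0:y0+160,x0:x0+210],None,fx=3.7,fy=3.7,interpolation=0))
E
```

```text
[[-0.9   -0.001  0.436]
 [-0.436  0.002 -0.9  ]
 [-0.    -1.    -0.002]]Traceback (most recent call last):
  File "<stdin>", line 4, in <module>
  File "h.py", line 35, in tabang
    A=np.arange(-1.65,1.95,.01); c=np.array([tabcost(n,im,a) for a in A])
                                             ~~~~~~~^^^^^^^^
  File "h.py", line 32, in tabcost
    uv=[proj(n,[*(AX+r*U(a)),z]) for r in np.linspace(.061,.083,12)]
        ~~~~^^^^^^^^^^^^^^^^^^^^
  File "h.py", line 13, in proj
    m,K,R,t=cam(n); q=R@np.asarray(p)+t; s=q[:2]/q[2]; s=s*(1+m['k1']*(s@s))
            ~~~^^^
  File "h.py", line 4, in cam
    m=manip.camera_model(n); K=np.array([[m['fx'],0,m['cx']],[0,m['fy'],m['cy']],[0,0,1]])
ValueError: time passes only in moves, steps and waits
```

```bash
sed -i 's/^def cam(n):/from functools import lru_cache\n@lru_cache(None)\ndef cam(n):/' h.py
python3 - <<'E'
from h import *
im=cv2.imread("pics/top0.png"); print('tab world ang',tabang(im))
a=tabang(im)[1]
for n in('top','side'):
    im=cv2.imread(f"pics/{n}0.png")
    x0,x1,y0,y1=(285,325,215,245) if n=='top' else (262,288,190,206)
    M=np.zeros(im.shape[:2],np.uint8);M[y0:y1,x0:x1]=(im[y0:y1,x0:x1].min(2)>(105 if n=='top' else 150))
    k,l,st,ce=cv2.connectedComponentsWithStats(M);print(n,st[1:],ce[1:])
    for z in(.075,.08,.085,.09): print(z,[back(n,ce[i],z).round(4) for i in range(1,k) if st[i,4]>20])
    for r in(.059,.085): cv2.circle(im,tuple(int(v) for v in proj(n,[*(AX+r*U(a)),.11]).round()),1,(0,0,255),-1)
    x0,y0=(215,105) if n=='top' else (240,170)
    cv2.imwrite(f"pics/{n}1z.png",cv2.resize(im[y0:y0+160,x0:x0+210],None,fx=3.7,fy=3.7,interpolation=0))
E
```

```text
tab world ang (np.float64(0.490000000000002), np.float64(0.48581481595895737))
top [] []
0.075 []
0.08 []
0.085 []
0.09 []
side [[270 190  11   9  86]] [[275.36046512 194.10465116]]
0.075 [array([0.4886, 0.0953, 0.075 ])]
0.08 [array([0.4886, 0.0862, 0.08  ])]
0.085 [array([0.4886, 0.077 , 0.085 ])]
0.09 [array([0.4885, 0.0679, 0.09  ])]
```

View pics/top1z.png

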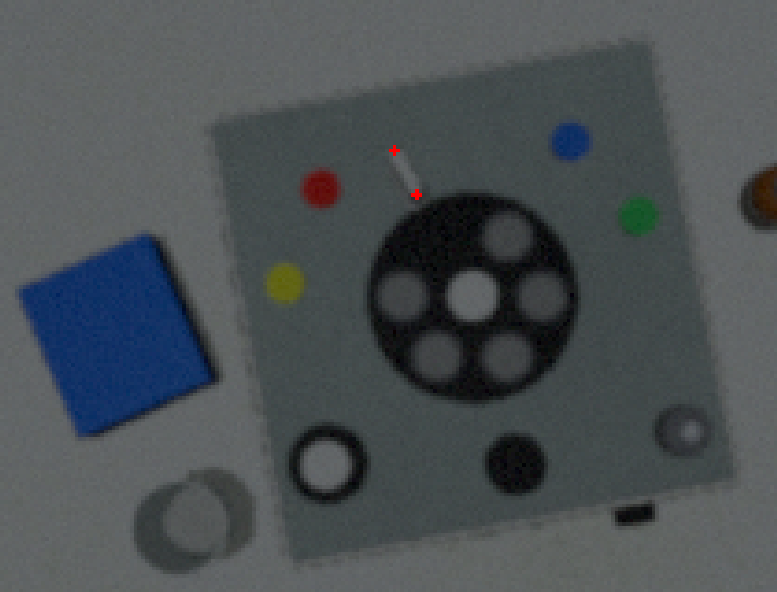

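View pics/side1z.png

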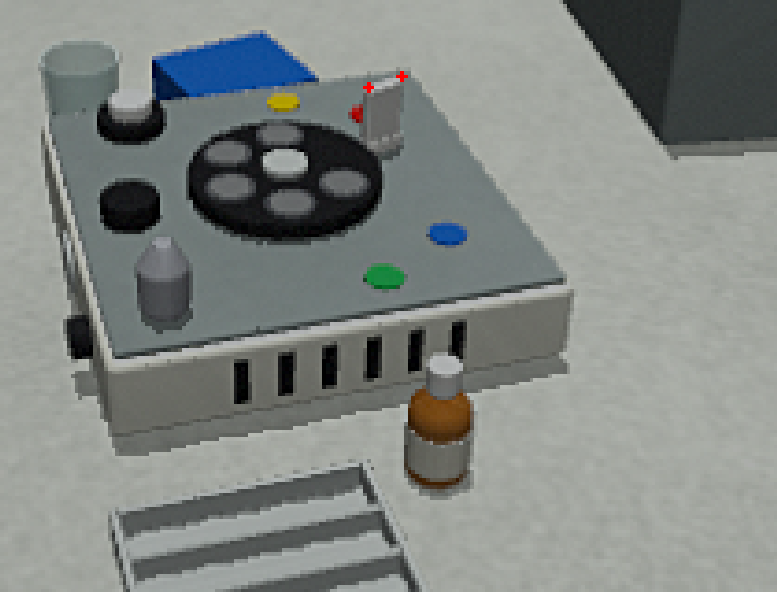

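Both views agree that the tab is at world angle about 0.49 and the button top is near (0.487, 0.075, 0.086). I'll shut the jaws and move above the far (anticlockwise) side of the tab, with the jaw axis turned to lie along the radius.

```bash
python3 -m jog '{"offset":[[0.35,0.62,0.05],[0.35,0.62,0.05],[0.35,0.62,0.05],[0.35,0.62,0.05],[0.35,0.62,0],[0.35,0.62,0],[0.35,0.62,0],[0.35,0.62,0],[0.35,0.62,0],[0.35,0.62,0]],"angular":[[0,0,0.77],[0,0,0.77],[0,0,0.77],[0,0,0.77],[0,0,0.77],[0,0,0.77],[0,0,0.77],[0,0,0.77],[0,0,0.77],[0,0,0.77]],"jaw":[0,0,0,0,0,0,0,0,0,0]}'
python3 -m jog '{"offset":[[0.35,0.62,0],[0.35,0.62,0],[0.35,0.62,0],[0.35,0.62,0],[0.35,0.62,0],[0.35,0.62,0],[0.35,0.62,0],[0.35,0.62,0],[0.35,0.62,0],[0.35,0.62,0],[0,0,0],[0,0,0]],"angular":[[0,0,0.77],[0,0,0.77],[0,0,0.77],[0,0,0.77],[0,0,0.77],[0,0,0.77],[0,0,0.77],[0,0,0.77],[0,0,0.77],[0,0,0.77],[0,0,0],[0,0,0]],"jaw":[0,0,0,0,0,0,0,0,0,0,0,0]}'
cat >> h.py <<'E'
from scipy.spatial.transform import Rotation
def tool():
    s=manip.state(); q=s['tool_rot']; M=Rotation.from_quat([*q[1:],q[0]]).as_matrix()
    p=s['tool_pos']; za=np.arctan2(M[1,2],M[0,2]); return s['time'],p,za,M,s
def rep():
    t,p,za,M,s=tool(); print('t',round(t,2),'p',p.round(4),'zang',round(za,4),'y',M[:,1].round(3),'F',s['contact_force'].round(2),'w',round(s['gripper_width'],3),'q',s['joint_pos'].round(2))
    d=p[:2]-AX; u=U(za);v=np.array([-u[1],u[0]]); print('radial,tang in tool-angle frame mm',(d@u*1e3).round(1),(d@v*1e3).round(1))
E
python3 -c "
from h import *
rep()"
```

```text
time: 1.1
tool_pos: [0.4476, -0.251, 0.2167]
tool_rot: [0.417, -0.417, 0.572, -0.571]
contact_force: [1.0, -0.2, 0.6]
gripper_width: 0.003
time: 2.3
tool_pos: [0.622, 0.0579, 0.2163]
tool_rot: [-0.607, 0.607, -0.363, 0.362]
contact_force: [0.5, -0.4, -0.7]
gripper_width: 0.002
t 2.3 p [0.622  0.0579 0.2163] zang 0.4934 y [-0.002 -0.    -1.   ] F [ 0.48 -0.42 -0.71] w 0.002 q [-0.03  0.05  1.6  -0.    1.49 -0.52]
radial,tang in tool-angle frame mm 71.2 34.7
```

```bash
python3 -m jog '{"offset":[[0.02,0.02,-0.5],[0.02,0.02,-0.6],[0,0,-0.6],[0,0,-0.5],[0,0,-0.3],[0,0,-0.06],[0,0,0]],"angular":[[0,0,0],[0,0,0],[0,0,0],[0,0,0],[0,0,0],[0,0,0],[0,0,0]],"jaw":[0,0,0,0,0,0,0]}'
python3 - <<'E'
from h import *
rep()
im=manip.grab_frame('side');cv2.imwrite("pics/side2z.png",cv2.resize(im[120:300,240:420],None,fx=3.3,fy=3.3,interpolation=cv2.INTER_CUBIC))
E
```

```text
time: 3.0
tool_pos: [0.6243, 0.0589, 0.0895]
tool_rot: [-0.607, 0.607, -0.363, 0.363]
contact_force: [-0.1, 0.1, -0.2]
gripper_width: 0.0
t 3.0 p [0.6243 0.0589 0.0895] zang 0.4918 y [-0. -0. -1.] F [-0.07  0.09 -0.19] w 0.0 q [-0.02  0.15  1.71 -0.    1.28 -0.52]
radial,tang in tool-angle frame mm 73.7 34.6
```

View pics/side2z.png

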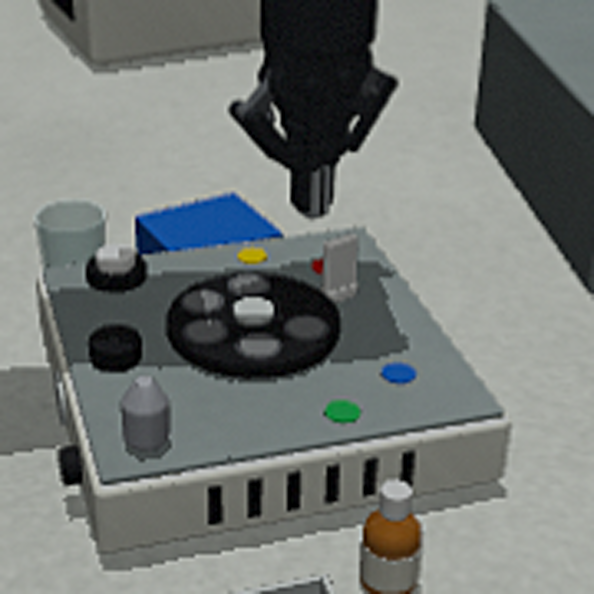

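Run:
```python
from h import *
print(proj('side',[.6243,.0589,.0895]),proj('side',[.6243,.0589,.06]),proj('side',[*(AX+.072*U(.49)),.11]))
im=manip.grab_frame('top');cv2.imwrite("pics/top2z.png",cv2.resize(im[85:265,215:425],None,fx=3.3,fy=3.3,interpolation=cv2.INTER_CUBIC))
print(proj('top',[.6243,.0589,.0895]))
```

```text
[333.91576325 193.13322682] [333.52066937 204.05764793] [343.07293164 191.4508657 ]
[308.5529225  160.65359235]
```

View pics/top2z.png

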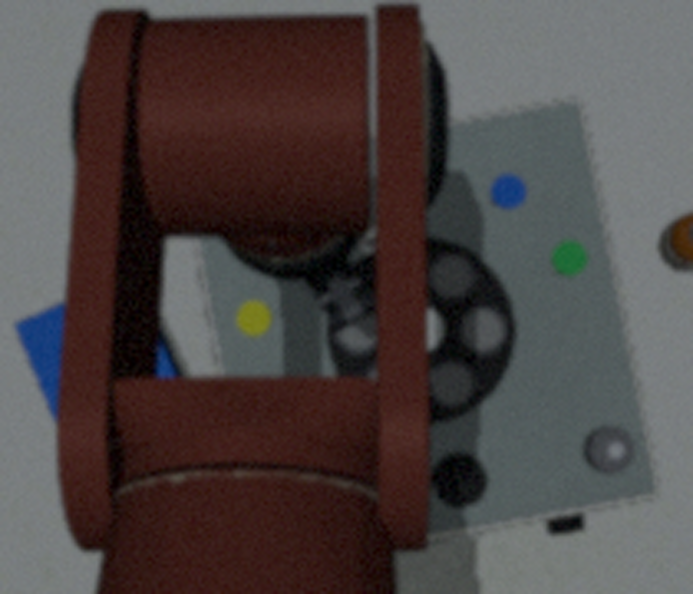

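Run:
```python
from h import *
rep()
im=manip.grab_frame('side');im=im[140:215,300:380].copy()
z=cv2.resize(im,None,fx=7.5,fy=7.5,interpolation=0); cv2.imwrite("pics/side3z.png",np.clip(z.astype(float)*1.5,0,255).astype(np.uint8))
```

```text
t 3.1 p [0.6255 0.0592 0.0911] zang 0.4922 y [ 0.003 -0.    -1.   ] F [ 0.1  -0.58 -0.14] w -0.002 q [-0.02  0.15  1.7  -0.    1.28 -0.52]
radial,tang in tool-angle frame mm 74.8 34.2
```

View pics/side3z.png

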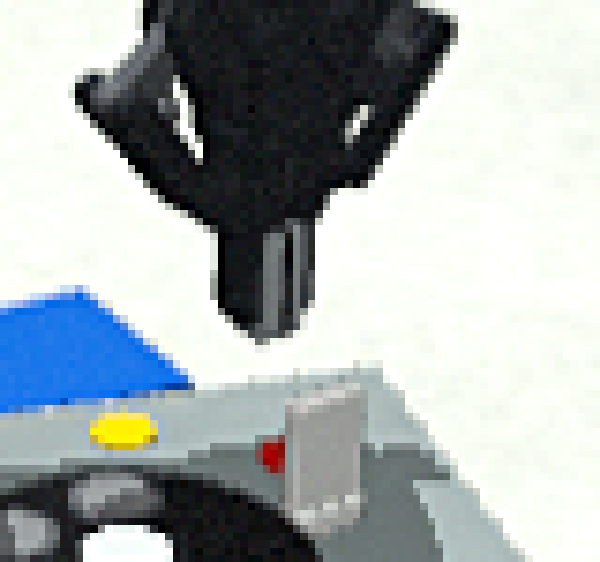

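Run:
```python
from h import *
u=U(.492);v=np.array([-u[1],u[0]]);p=np.array([.6250,.0590])
for z in(.09,.10,.11,.115): print(z,[proj('side',[*(p+a*u+b*v),z]).round(1).tolist() for a in(-.013,.013) for b in(-.011,.011)], proj('side',[*p,z]).round(1))
for z in (.09,.1,.11): print(back('side',(335.3,185),z).round(3))
```

```text
0.09 [[332.6, 196.3], [326.9, 192.5], [341.5, 193.3], [335.7, 189.6]] [334.2 192.9]
0.1 [[332.8, 192.5], [327.0, 188.8], [341.7, 189.5], [335.9, 185.8]] [334.4 189.1]
0.11 [[332.9, 188.6], [327.1, 184.9], [341.9, 185.6], [336.0, 182.1]] [334.5 185.3]
0.115 [[333.0, 186.7], [327.2, 183.0], [342.0, 183.7], [336.1, 180.1]] [334.6 183.4]
[0.634 0.098 0.09 ]
[0.631 0.079 0.1  ]
[0.627 0.06  0.11 ]
```

The shut fingertips appear at (335,185), but the reported TCP projects to row 193. That could mean the tip is about 25 mm higher than reported, or that it is farther away. I'll settle it by contact, creeping toward the tab while watching the force.

```bash
python3 -m jog '{"offset":[[0.05,-0.09,-0.1],[0.05,-0.09,0],[0.05,-0.09,0],[0,0,0]],"angular":[[0,0,0],[0,0,0],[0,0,0],[0,0,0]],"jaw":[0,0,0,0]}'
python3 - <<'E'
from h import *
rep()
im=manip.grab_frame('side');im=im[140:215,300:380].copy()
z=cv2.resize(im,None,fx=7.5,fy=7.5,interpolation=0); cv2.imwrite("pics/side4z.png",np.clip(z.astype(float)*1.5,0,255).astype(np.uint8))
E
```

```text
time: 3.55
tool_pos: [0.6323, 0.0452, 0.0844]
tool_rot: [0.607, -0.607, 0.363, -0.363]
contact_force: [0.2, -0.0, 0.1]
gripper_width: 0.004
t 3.55 p [0.6323 0.0452 0.0844] zang 0.4918 y [ 0. -0. -1.] F [ 0.2  -0.04  0.06] w 0.004 q [-0.05  0.17  1.69 -0.    1.27 -0.54]
radial,tang in tool-angle frame mm 74.2 18.7
```

View pics/side4z.png

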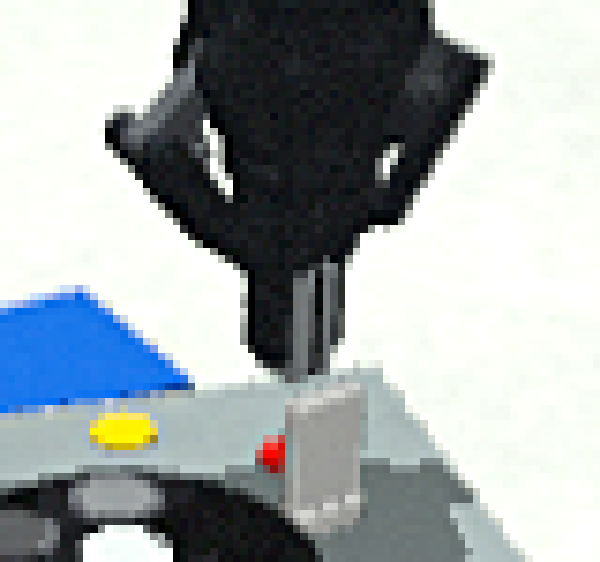

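```bash
for i in 1; do python3 -m jog '{"offset":[[0.025,-0.045,0],[0,0,0]],"angular":[[0,0,0],[0,0,0]],"jaw":[0,0]}'; done
python3 -m jog '{"offset":[[0.025,-0.045,0],[0.0,0,0],[0.025,-0.045,0],[0,0,0]],"angular":[[0,0,0],[0,0,0],[0,0,0],[0,0,0]],"jaw":[0,0,0,0]}'
python3 - <<'E'
from h import *
rep()
im=manip.grab_frame('side');im=im[140:215,300:380].copy()
z=cv2.resize(im,None,fx=7.5,fy=7.5,interpolation=0); cv2.imwrite("pics/side5z.png",np.clip(z.astype(float)*1.5,0,255).astype(np.uint8))
E
```

```text
time: 3.8
tool_pos: [0.6332, 0.0435, 0.0843]
tool_rot: [0.607, -0.607, 0.363, -0.363]
contact_force: [-0.5, -0.5, 0.3]
gripper_width: 0.0
time: 4.2
tool_pos: [0.6355, 0.0394, 0.0842]
tool_rot: [0.607, -0.607, 0.363, -0.363]
contact_force: [-0.4, 2.1, -0.3]
gripper_width: 0.001
t 4.2 p [0.6355 0.0394 0.0842] zang 0.4926 y [-0.     0.001 -1.   ] F [-0.4   2.12 -0.35] w 0.001 q [-0.06  0.18  1.69  0.    1.27 -0.55]
radial,tang in tool-angle frame mm 74.3 12.1
```

View pics/side5z.png

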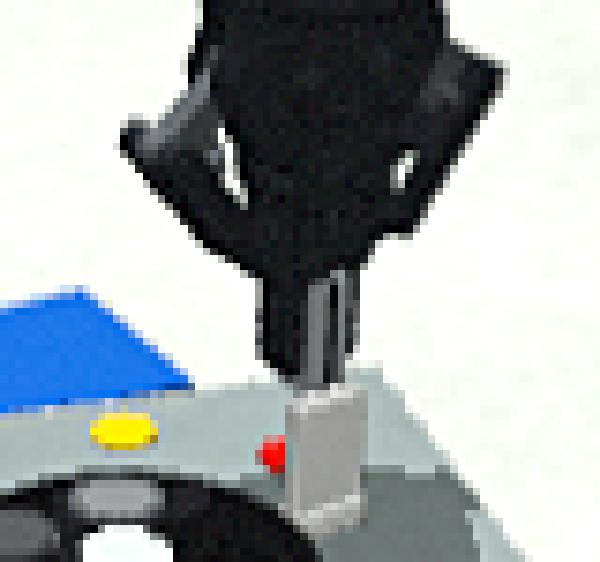

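There's 2 N of force at roughly the right tangential place, so lateral position is good to about 3 mm and the side image suggests the tip sits high. I'll back off and probe the height over bare deck behind the tab.

```bash
python3 -m jog '{"offset":[[-0.1,0.18,0],[-0.02,0.04,-0.1],[0,0,-0.1],[0,0,-0.1],[0,0,0],[0,0,0]],"angular":[[0,0,0],[0,0,0],[0,0,0],[0,0,0],[0,0,0],[0,0,0]],"jaw":[0,0,0,0,0,0]}'
python3 - <<'E'
from h import *
rep()
im=manip.grab_frame('side');im=im[140:215,300:380].copy()
z=cv2.resize(im,None,fx=7.5,fy=7.5,interpolation=0); cv2.imwrite("pics/side6z.png",np.clip(z.astype(float)*1.5,0,255).astype(np.uint8))
E
```

```text
time: 4.85
tool_pos: [0.6294, 0.0501, 0.0688]
tool_rot: [-0.607, 0.607, -0.363, 0.363]
contact_force: [-0.8, -0.1, 0.2]
gripper_width: -0.001
t 4.85 p [0.6294 0.0501 0.0688] zang 0.4925 y [-0.001 -0.    -1.   ] F [-0.82 -0.07  0.16] w -0.001 q [-0.04  0.19  1.71 -0.    1.25 -0.53]
radial,tang in tool-angle frame mm 74.0 24.4
```

View pics/side6z.png

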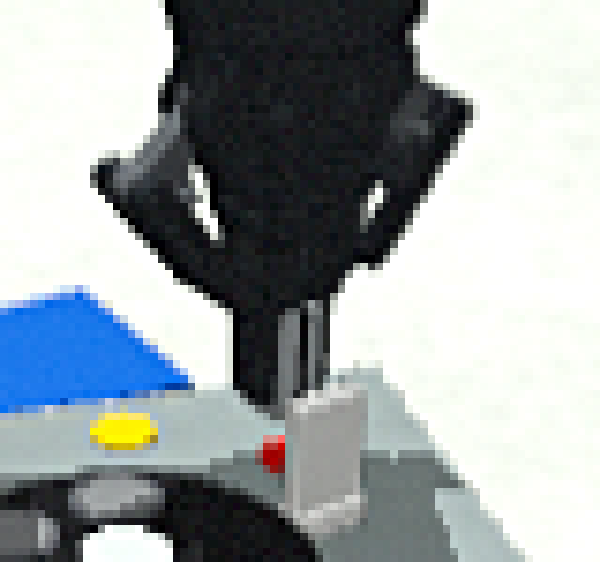

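```bash
python3 -m jog '{"offset":[[0,0,-0.1],[0,0,0],[0,0,-0.05],[0,0,0]],"angular":[[0,0,0],[0,0,0],[0,0,0],[0,0,0]],"jaw":[0,0,0,0]}'
```

```text
time: 5.3
tool_pos: [0.6293, 0.0502, 0.0613]
tool_rot: [-0.607, 0.607, -0.363, 0.363]
contact_force: [0.4, 0.4, -0.0]
gripper_width: 0.003
```

```bash
python3 -m jog '{"offset":[[0,0,-0.06],[0,0,0],[0,0,0]],"angular":[[0,0,0],[0,0,0],[0,0,0]],"jaw":[0,0,0]}'; python3 -m jog '{"offset":[[0,0,-0.06],[0,0,0],[0,0,0]],"angular":[[0,0,0],[0,0,0],[0,0,0]],"jaw":[0,0,0]}'
```

```text
time: 5.6
tool_pos: [0.6295, 0.0502, 0.0586]
tool_rot: [-0.607, 0.607, -0.363, 0.363]
contact_force: [-0.3, 0.1, -0.0]
gripper_width: 0.003
time: 5.9
tool_pos: [0.6294, 0.0502, 0.0555]
tool_rot: [-0.607, 0.607, -0.363, 0.363]
contact_force: [-0.4, 0.4, -0.3]
gripper_width: -0.001
```

There's no contact at reported z 0.0555, below deck level, so the real tip is higher than reported. I'll measure it from the picture.

Run:
```python
from h import *
rep()
im=manip.grab_frame('side');im=im[140:215,300:380].copy()
z=cv2.resize(im,None,fx=7.5,fy=7.5,interpolation=0); cv2.imwrite("pics/side7z.png",np.clip(z.astype(float)*1.5,0,255).astype(np.uint8))
u=U(.492);v=np.array([-u[1],u[0]]);p=np.array([.6294,.0502])
for z in(.056,.07,.075,.08,.085): print(z,[((proj('side',[*(p+a*u+b*v),z])-[300,140])*7.5).round(0).tolist() for a in(-.013,.013) for b in(-.008,.008)])
```

```text
t 5.9 p [0.6294 0.0502 0.0555] zang 0.4927 y [-0.  0. -1.] F [-0.4   0.41 -0.32] w -0.001 q [-0.04  0.2   1.71 -0.    1.23 -0.53]
radial,tang in tool-angle frame mm 74.1 24.5
0.056 [[254.0, 527.0], [223.0, 506.0], [320.0, 503.0], [288.0, 482.0]]
0.07 [[256.0, 489.0], [224.0, 467.0], [322.0, 465.0], [290.0, 444.0]]
0.075 [[256.0, 475.0], [225.0, 453.0], [322.0, 451.0], [291.0, 430.0]]
0.08 [[257.0, 460.0], [225.0, 439.0], [323.0, 437.0], [291.0, 416.0]]
0.085 [[257.0, 446.0], [226.0, 425.0], [324.0, 423.0], [292.0, 402.0]]
```

View pics/side7z.png

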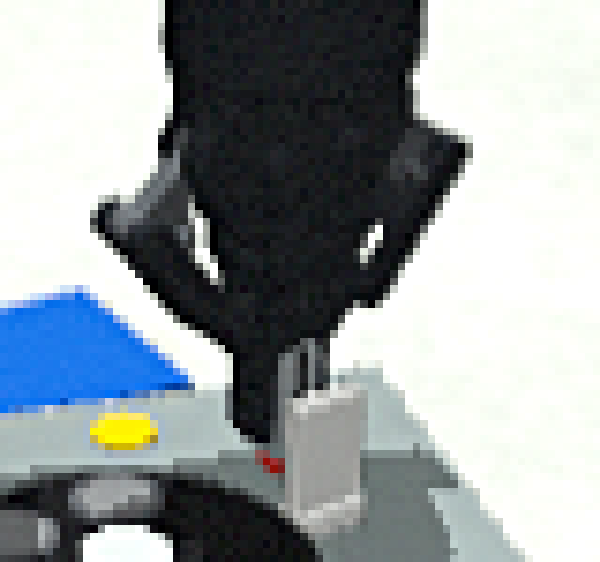

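The tip is really at about z 0.083, so the reported z reads about 28 mm low. That height suits pushing: it is above the wheel and foot and 27 mm below the tab top. Next I'll work out the arc rows.

Run:
```python
from h import *
def pos(th,s,r=.074): 
    u=U(th); return AX+r*u+s*np.array([-u[1],u[0]])
p=np.array([.6294,.0502]); th=.4925
q=pos(th,.013); print('close',((q-p)/.05).round(3))
d=np.radians(6); cur=q
for k in range(12):
    th-=d; n=pos(th,.013); print(k,((n-cur)/.05).round(3),round(th,3)); cur=n
```

```text
close [ 0.107 -0.203]
0 [ 0.091 -0.129] 0.388
1 [ 0.077 -0.137] 0.283
2 [ 0.062 -0.145] 0.178
3 [ 0.046 -0.15 ] 0.074
4 [ 0.031 -0.154] -0.031
5 [ 0.014 -0.157] -0.136
6 [-0.002 -0.157] -0.241
7 [-0.019 -0.156] -0.345
8 [-0.035 -0.153] -0.45
9 [-0.051 -0.149] -0.555
10 [-0.066 -0.143] -0.659
11 [-0.081 -0.135] -0.764
```

```bash
python3 -m jog '{"offset":[[0.07,-0.13,0],[0.037,-0.073,0],[0.091,-0.129,0],[0.077,-0.137,0],[0.062,-0.145,0],[0,0,0]],"angular":[[0,0,0],[0,0,0],[0,0,-1],[0,0,-1],[0,0,-1],[0,0,0]],"jaw":[0,0,0,0,0,0]}'
python3 - <<'E'
from h import *
rep()
im=manip.grab_frame('side');im=im[140:260,260:400].copy()
cv2.imwrite("pics/side8z.png",np.clip(cv2.resize(im,None,fx=5,fy=5,interpolation=0)*1.3,0,255).astype(np.uint8))
E
```

```text
time: 6.55
tool_pos: [0.6468, 0.0188, 0.0557]
tool_rot: [0.542, -0.542, 0.454, -0.454]
contact_force: [0.2, 0.3, 0.7]
gripper_width: 0.001
t 6.55 p [0.6468 0.0188 0.0557] zang 0.1776 y [ 0.  0. -1.] F [0.22 0.3  0.67] w 0.001 q [-0.09  0.24  1.67  0.    1.23 -0.26]
radial,tang in tool-angle frame mm 74.4 12.2
```

View pics/side8z.png

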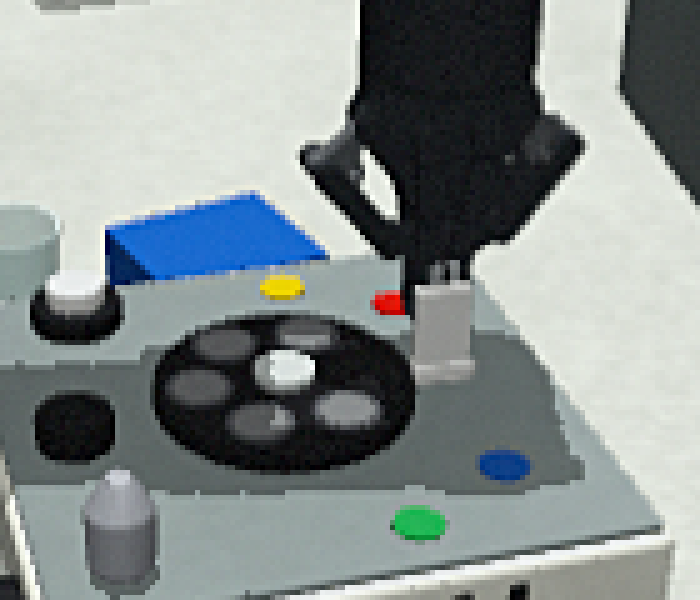

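The tab is turning cleanly ahead of the finger and the turret stays seated. I'll continue the arc.

```bash
python3 -m jog '{"offset":[[0.046,-0.15,0],[0.031,-0.154,0],[0.014,-0.157,0],[-0.002,-0.157,0],[-0.019,-0.156,0],[-0.035,-0.153,0],[-0.051,-0.149,0],[-0.066,-0.143,0],[-0.081,-0.135,0],[0,0,0]],"angular":[[0,0,-1],[0,0,-1],[0,0,-1],[0,0,-1],[0,0,-1],[0,0,-1],[0,0,-1],[0,0,-1],[0,0,-1],[0,0,0]],"jaw":[0,0,0,0,0,0,0,0,0,0]}'
python3 - <<'E'
from h import *
rep()
im=manip.grab_frame('side');cv2.imwrite("pics/side9.png",im);im=im[140:260,260:400].copy()
cv2.imwrite("pics/side9z.png",np.clip(cv2.resize(im,None,fx=5,fy=5,interpolation=0)*1.3,0,255).astype(np.uint8))
im=manip.grab_frame('top');cv2.imwrite("pics/top9.png",im);cv2.imwrite("pics/top9z.png",cv2.resize(im[85:265,215:425],None,fx=3.3,fy=3.3,interpolation=cv2.INTER_CUBIC))
def pos(th,s,r=.074): 
    u=U(th); return AX+r*u+s*np.array([-u[1],u[0]])
t,p,za,M,s=tool(); cur=pos(za,.013); th=za
for k in range(5):
    th-=np.radians(4); n=pos(th,.013); print(k,((n-cur)/.05).round(3),round(th,3)); cur=n
E
```

```text
time: 7.6
tool_pos: [0.6382, -0.0486, 0.0558]
tool_rot: [-0.278, 0.278, -0.65, 0.65]
contact_force: [0.1, -0.1, 0.9]
gripper_width: 0.004
t 7.6 p [ 0.6382 -0.0486  0.0558] zang -0.7626 y [ 0.001 -0.    -1.   ] F [ 0.12 -0.15  0.92] w 0.004 q [-0.19  0.22  1.69  0.    1.23  0.57]
radial,tang in tool-angle frame mm 74.3 12.7
0 [-0.061 -0.085] -0.831
1 [-0.067 -0.081] -0.9
2 [-0.072 -0.076] -0.97
3 [-0.077 -0.071] -1.04
4 [-0.082 -0.065] -1.11
```

View pics/side9z.png

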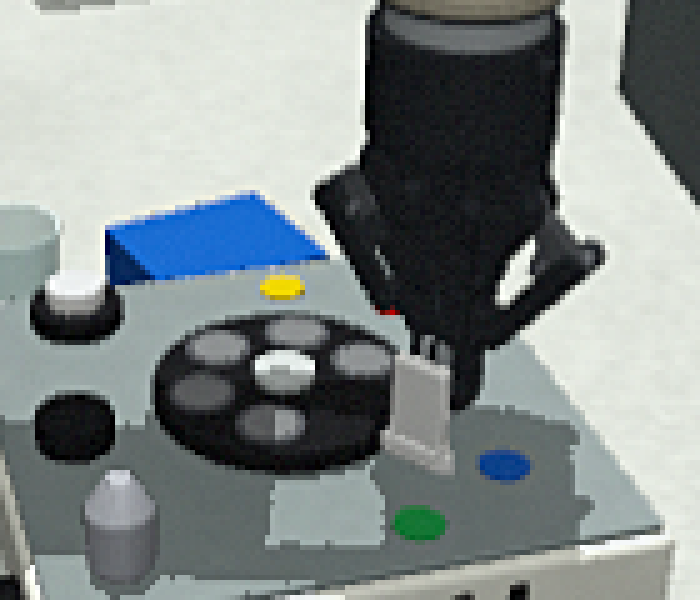

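View pics/top9z.png

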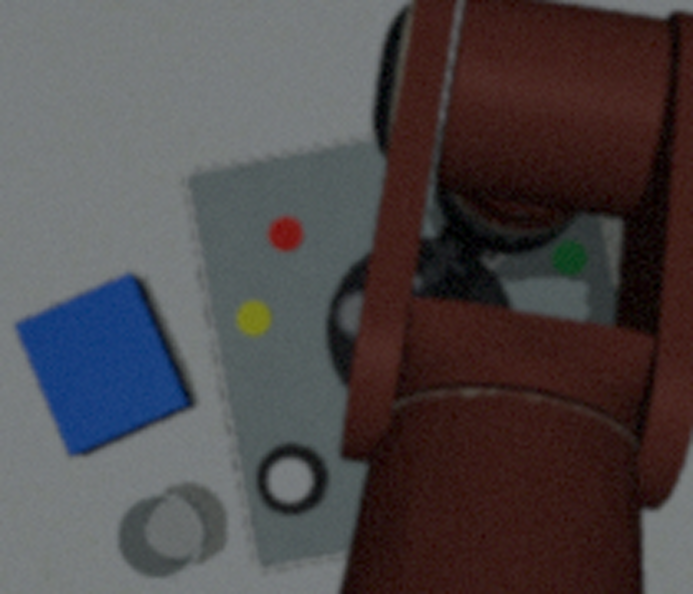

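Run:
```python
from h import *
for a in(-.7,-.76,-.8,-.85): print(a,[((proj('side',[*(AX+r*U(a)),z])-[260,140])*5).round(0).tolist() for r,z in((.09,.063),(.059,.11),(.085,.11))])
```

```text
-0.7 [[463.0, 459.0], [403.0, 342.0], [459.0, 360.0]]
-0.76 [[456.0, 465.0], [399.0, 345.0], [452.0, 366.0]]
-0.8 [[452.0, 469.0], [396.0, 348.0], [448.0, 369.0]]
-0.85 [[445.0, 474.0], [391.0, 351.0], [442.0, 373.0]]
```

Matching the picture (pointer tip at (452,472), tab top corners at (396,352) and (450,368)) gives the tab at about -0.80, with -1.143 wanted. I'll push four 4° rows and look again.

```bash
python3 -m jog '{"offset":[[-0.061,-0.085,0],[-0.067,-0.081,0],[-0.072,-0.076,0],[-0.077,-0.071,0],[0,0,0],[0,0,0]],"angular":[[0,0,-0.667],[0,0,-0.667],[0,0,-0.667],[0,0,-0.667],[0,0,0],[0,0,0]],"jaw":[0,0,0,0,0,0]}'
cat >> h.py <<'E'
def shot(k):
    im=manip.grab_frame('side');cv2.imwrite(f"pics/side{k}.png",im);im=im[190:260,310:390].copy()
    cv2.imwrite(f"pics/side{k}z.png",np.clip(cv2.resize(im,None,fx=8,fy=8,interpolation=cv2.INTER_CUBIC)*1.3,0,255).astype(np.uint8))
    for a in np.arange(-1.0,-1.26,-.04): print(round(a,3),[((proj('side',[*(AX+r*U(a)),z])-[310,190])*8+3.5).round(0).tolist() for r,z in((.09,.063),(.059,.11),(.085,.11),(.104,.061))])
E
python3 -c "
from h import *
rep(); shot(10)"
```

```text
time: 8.3
tool_pos: [0.6246, -0.0636, 0.0558]
tool_rot: [-0.185, 0.185, -0.682, 0.682]
contact_force: [1.2, 1.0, -0.2]
gripper_width: -0.004
t 8.3 p [ 0.6246 -0.0636  0.0558] zang -1.0403 y [ 0. -0. -1.] F [ 1.18  0.97 -0.2 ] w -0.004 q [-0.22  0.19  1.72 -0.    1.22  0.82]
radial,tang in tool-angle frame mm 74.1 13.2
-1.0 [[281.0, 383.0], [206.0, 177.0], [276.0, 219.0], [319.0, 414.0]]
-1.04 [[270.0, 388.0], [199.0, 180.0], [266.0, 224.0], [306.0, 420.0]]
-1.08 [[259.0, 393.0], [191.0, 183.0], [255.0, 228.0], [294.0, 426.0]]
-1.12 [[248.0, 397.0], [184.0, 185.0], [244.0, 232.0], [281.0, 431.0]]
-1.16 [[237.0, 401.0], [176.0, 188.0], [233.0, 236.0], [267.0, 436.0]]
-1.2 [[224.0, 405.0], [168.0, 190.0], [221.0, 239.0], [253.0, 441.0]]
-1.24 [[212.0, 409.0], [160.0, 192.0], [209.0, 243.0], [239.0, 446.0]]
```

View pics/side10z.png

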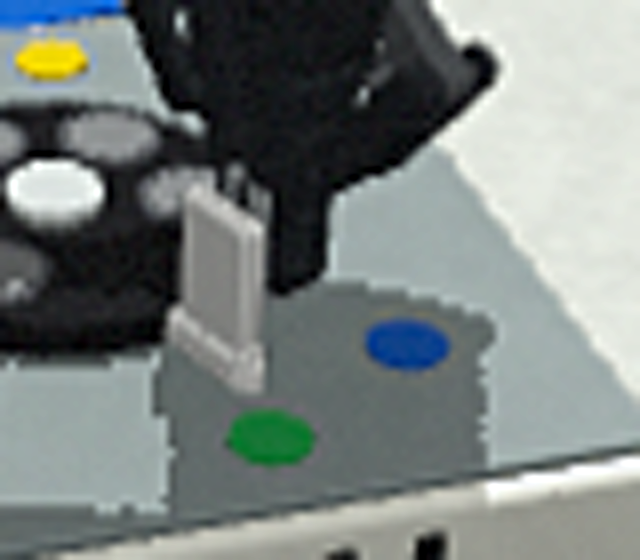

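The pointer tip at (255,392) gives about -1.085, and the green dot is at (270,438). About 0.06 rad remains, so I'll push 3°, then back away and check from both cameras.

```bash
python3 -m jog '{"offset":[[-0.031,-0.025,0],[-0.03,-0.024,0],[0,0,0],[0,0,0]],"angular":[[0,0,-0.25],[0,0,-0.25],[0,0,0],[0,0,0]],"jaw":[0,0,0,0]}'
python3 -c "
from h import *
rep(); shot(11)"
```

```text
time: 8.75
tool_pos: [0.6214, -0.0662, 0.0557]
tool_rot: [0.167, -0.166, 0.687, -0.687]
contact_force: [2.0, 1.7, 0.5]
gripper_width: 0.003
t 8.75 p [ 0.6214 -0.0662  0.0557] zang -1.0955 y [ 0.  0. -1.] F [2.02 1.66 0.45] w 0.003 q [-0.23  0.19  1.73  0.    1.22  0.87]
radial,tang in tool-angle frame mm 74.1 13.2
-1.0 [[281.0, 383.0], [206.0, 177.0], [276.0, 219.0], [319.0, 414.0]]
-1.04 [[270.0, 388.0], [199.0, 180.0], [266.0, 224.0], [306.0, 420.0]]
-1.08 [[259.0, 393.0], [191.0, 183.0], [255.0, 228.0], [294.0, 426.0]]
-1.12 [[248.0, 397.0], [184.0, 185.0], [244.0, 232.0], [281.0, 431.0]]
-1.16 [[237.0, 401.0], [176.0, 188.0], [233.0, 236.0], [267.0, 436.0]]
-1.2 [[224.0, 405.0], [168.0, 190.0], [221.0, 239.0], [253.0, 441.0]]
-1.24 [[212.0, 409.0], [160.0, 192.0], [209.0, 243.0], [239.0, 446.0]]
```

View pics/side11z.png

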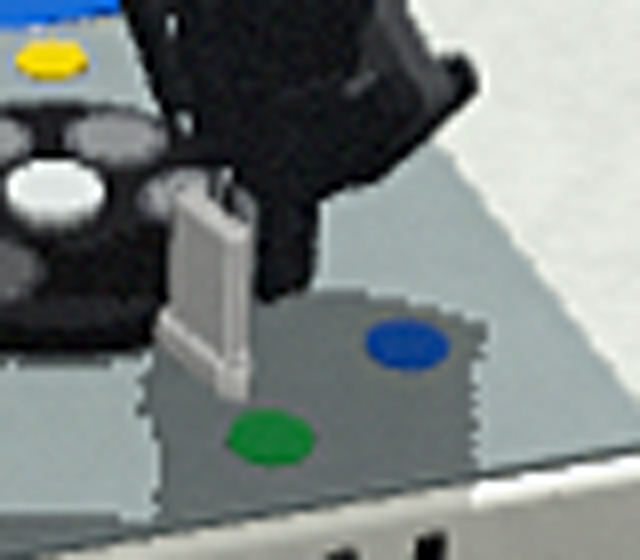

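The pointer now aims at the dot: tip at (238,400), which extrapolates to (269,434), with the dot at (270,438). I'll retreat sideways, lift, and move above the button, then check from the top camera.

```bash
python3 -m jog '{"offset":[[0.13,0.07,0],[0.17,0.09,0],[0,0,0.4],[0,0,0.6],[0,0,0.7],[-0.3,0.27,0.1],[-0.5,0.45,0],[-0.6,0.54,0],[-0.6,0.54,0],[-0.6,0.54,0],[-0.34,0.32,0],[0,0,0]],"angular":[[0,0,0],[0,0,0],[0,0,0],[0,0,0],[0,0,0],[0,0,0],[0,0,0],[0,0,0],[0,0,0],[0,0,0],[0,0,0],[0,0,0]],"jaw":[0,0,0,0,0,0,0,0,0,0,0,0]}'
python3 - <<'E'
from h import *
rep(); 
im=manip.grab_frame('side');cv2.imwrite("pics/side12.png",im)
cv2.imwrite("pics/side12z.png",cv2.resize(im[130:260,230:400],None,fx=4.5,fy=4.5,interpolation=cv2.INTER_CUBIC))
im=manip.grab_frame('top');cv2.imwrite("pics/top12.png",im);cv2.imwrite("pics/top12z.png",cv2.resize(im[105:265,270:430],None,fx=3.7,fy=3.7,interpolation=cv2.INTER_CUBIC))
E
```

```text
time: 10.0
tool_pos: [0.488, 0.0765, 0.1457]
tool_rot: [0.167, -0.168, 0.687, -0.687]
contact_force: [0.8, -1.4, 0.1]
gripper_width: -0.002
t 10.0 p [0.488  0.0765 0.1457] zang -1.0925 y [-0.  0. -1.] F [ 0.83 -1.39  0.14] w -0.002 q [ 0.   -0.22  1.98  0.    1.39  1.1 ]
radial,tang in tool-angle frame mm -114.0 -39.7
```

View pics/side12z.png

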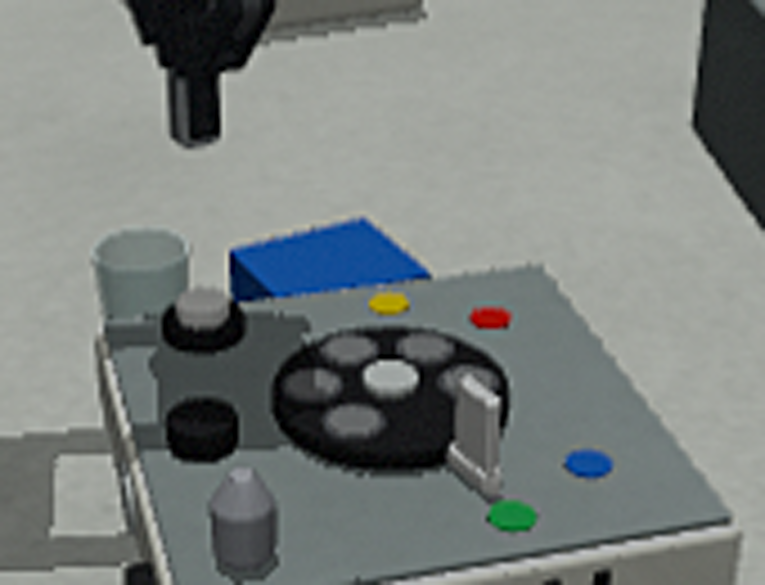

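View pics/top12z.png

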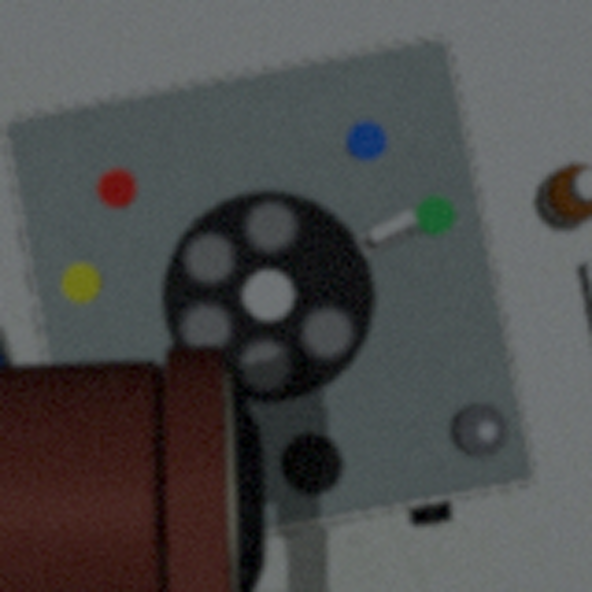

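Run:
```python
from h import *
im=cv2.imread("pics/top12.png"); print('top tab ang',tabang(im),'axis fit check hub',back('top',(270+268/3.7,105+295/3.7),.08).round(4))
g=back('top',dots('top',im)['green'][0],.0615)[:2]-AX; print('green ang',np.arctan2(g[1],g[0]))
im=cv2.imread("pics/side12.png")
g=back('side',dots('side',im)['green'][0],.0615)[:2]-AX; print('green ang side',np.arctan2(g[1],g[0]))
o=230;w=130
im2=cv2.resize(im[205:255,315:365],None,fx=12,fy=12,interpolation=cv2.INTER_CUBIC)
for a,c in((-1.10,(0,0,255)),(-1.143,(255,0,255)),(-1.18,(0,255,255))):
    for r,z in((.09,.063),(.059,.11),(.085,.11),(.104,.0615)):
        q=(proj('side',[*(AX+r*U(a)),z])-[315,205])*12+5.5; cv2.circle(im2,tuple(int(v) for v in q),3,c,-1)
cv2.imwrite("pics/side12zz.png",im2)
# tool tip true z
print(proj('side',[.488,.0765,.1457]).round(1),proj('side',[.488,.0765,.1737]).round(1), 'seen',230+192/4.5,130+145/4.5)
```

```text
top tab ang (np.float64(-1.1099999999999994), np.float64(-1.109179932187643)) axis fit check hub [ 0.575  -0.0071  0.08  ]
green ang -1.141838104886369
green ang side -1.1603398772377316
[273.9 170.7] [273.3 159.3] seen 272.6666666666667 162.22222222222223
```

View pics/side12zz.png

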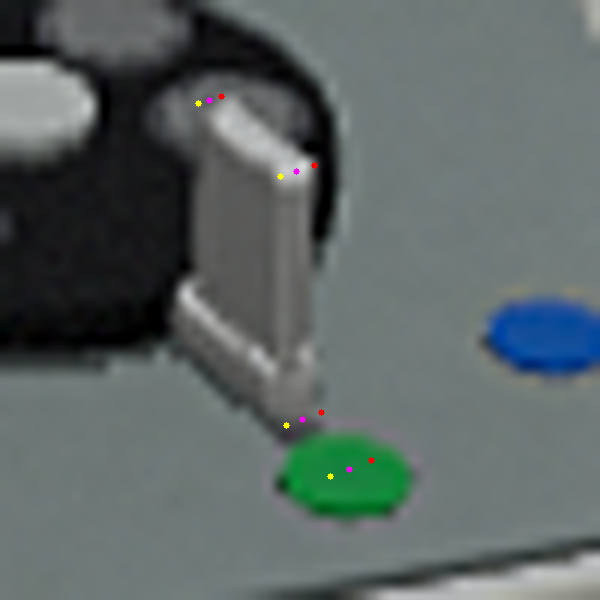

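Run:
```python
from h import *
im=cv2.imread("pics/top12.png")
im2=np.clip(cv2.resize(im[145:185,355:405],None,fx=14,fy=14,interpolation=cv2.INTER_CUBIC)*1.5,0,255).astype(np.uint8)
for a,c in((-1.08,(0,0,255)),(-1.11,(255,0,255)),(-1.14,(0,255,255))):
    for r,z in((.059,.11),(.085,.11),(.104,.0615),(.09,.063)):
        q=(proj('top',[*(AX+r*U(a)),z])-[355,145])*14+6.5; cv2.circle(im2,tuple(int(v) for v in q),3,c,-1)
cv2.imwrite("pics/top12zz.png",im2)
```

```text
(no output)
```

View pics/top12zz.png

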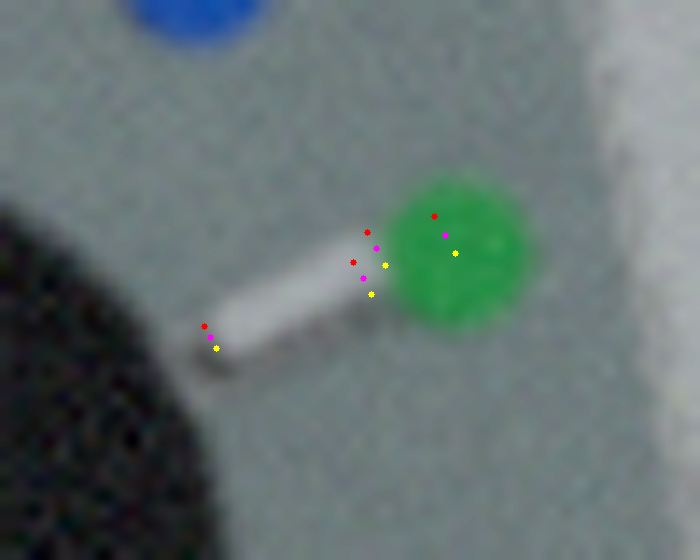

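Both cameras put the tab about 0.03 rad short of the dot's centre (top -1.109 vs -1.142; side about -1.13 vs -1.16). It is already on the dot, but time is plentiful, so I'll retrace the path and nudge it 2 mm farther.

```bash
python3 -m jog '{"offset":[[0.34,-0.32,0],[0.6,-0.54,0],[0.6,-0.54,0],[0.6,-0.54,0],[0.5,-0.45,0],[0.3,-0.27,-0.1],[0,0,-0.7],[0,0,-0.6],[0,0,-0.4],[-0.15,-0.08,0],[-0.1,-0.053,0],[0,0,0]],"angular":[[0,0,0],[0,0,0],[0,0,0],[0,0,0],[0,0,0],[0,0,0],[0,0,0],[0,0,0],[0,0,0],[0,0,0],[0,0,0],[0,0,0]],"jaw":[0,0,0,0,0,0,0,0,0,0,0,0]}'
python3 -c "
from h import *
rep()"
python3 -m jog '{"offset":[[-0.05,-0.027,0],[-0.038,-0.02,0],[0,0,0],[0,0,0]],"angular":[[0,0,0],[0,0,0],[0,0,0],[0,0,0]],"jaw":[0,0,0,0]}'
python3 -c "
from h import *
rep()"
```

```text
time: 11.3
tool_pos: [0.6246, -0.0661, 0.0574]
tool_rot: [-0.167, 0.165, -0.687, 0.688]
contact_force: [0.2, 0.1, -0.8]
gripper_width: 0.0
t 11.3 p [ 0.6246 -0.0661  0.0574] zang -1.0968 y [ 0.002 -0.001 -1.   ] F [ 0.22  0.06 -0.8 ] w 0.0 q [-0.22  0.19  1.72 -0.    1.22  0.87]
radial,tang in tool-angle frame mm 75.5 16.2
time: 11.7
tool_pos: [0.6206, -0.0674, 0.057]
tool_rot: [-0.167, 0.165, -0.687, 0.688]
contact_force: [3.0, 0.1, 0.2]
gripper_width: -0.001
t 11.7 p [ 0.6206 -0.0674  0.057 ] zang -1.0956 y [ 0.003 -0.    -1.   ] F [2.99 0.1  0.19] w -0.001 q [-0.23  0.18  1.73  0.    1.22  0.87]
radial,tang in tool-angle frame mm 74.8 12.0
```

```bash
python3 -m jog '{"offset":[[-0.018,-0.01,0],[0,0,0],[0,0,0]],"angular":[[0,0,0],[0,0,0],[0,0,0]],"jaw":[0,0,0]}'
python3 -m jog '{"offset":[[0.13,0.07,0],[0.17,0.09,0],[0,0,0.4],[0,0,0.6],[0,0,0.7],[-0.3,0.27,0.1],[-0.5,0.45,0],[-0.6,0.54,0],[-0.6,0.54,0],[-0.6,0.54,0],[-0.28,0.33,0],[0,0,0]],"angular":[[0,0,0],[0,0,0],[0,0,0],[0,0,0],[0,0,0],[0,0,0],[0,0,0],[0,0,0],[0,0,0],[0,0,0],[0,0,0],[0,0,0]],"jaw":[0,0,0,0,0,0,0,0,0,0,0,0]}'
python3 - <<'E'
from h import *
rep(); 
im=manip.grab_frame('top');cv2.imwrite("pics/top13.png",im)
print('top tab ang',tabang(im)); g=back('top',dots('top',im)['green'][0],.0615)[:2]-AX; print('green ang',np.arctan2(g[1],g[0]))
im2=np.clip(cv2.resize(im[145:185,355:405],None,fx=8,fy=8,interpolation=cv2.INTER_CUBIC)*1.5,0,255).astype(np.uint8)
im=manip.grab_frame('side');cv2.imwrite("pics/side13.png",im)
im3=cv2.resize(im[205:255,315:365],None,fx=6.4,fy=6.4,interpolation=cv2.INTER_CUBIC)
cv2.imwrite("pics/c13.png",np.hstack([im2,im3]))
cv2.imwrite("pics/side13z.png",cv2.resize(im[130:260,230:400],None,fx=4.5,fy=4.5,interpolation=cv2.INTER_CUBIC))
E
```

```text
time: 12.0
tool_pos: [0.6187, -0.0677, 0.0558]
tool_rot: [0.167, -0.166, 0.687, -0.687]
contact_force: [1.7, 0.4, 2.0]
gripper_width: 0.003
time: 13.2
tool_pos: [0.4878, 0.0756, 0.145]
tool_rot: [0.167, -0.168, 0.687, -0.687]
contact_force: [0.4, -0.2, 0.1]
gripper_width: -0.004
t 13.2 p [0.4878 0.0756 0.145 ] zang -1.0924 y [-0.002  0.    -1.   ] F [ 0.38 -0.22  0.12] w -0.004 q [ 0.   -0.22  1.98  0.    1.39  1.1 ]
radial,tang in tool-angle frame mm -113.3 -40.3
top tab ang (np.float64(-1.1599999999999995), np.float64(-1.1551103579931021))
green ang -1.139777405825614
```

View pics/c13.png

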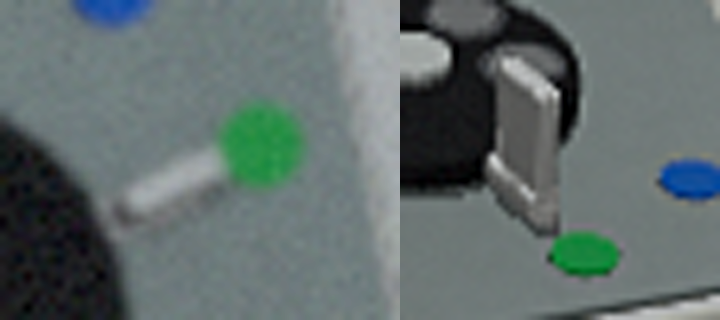

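View pics/side13z.png

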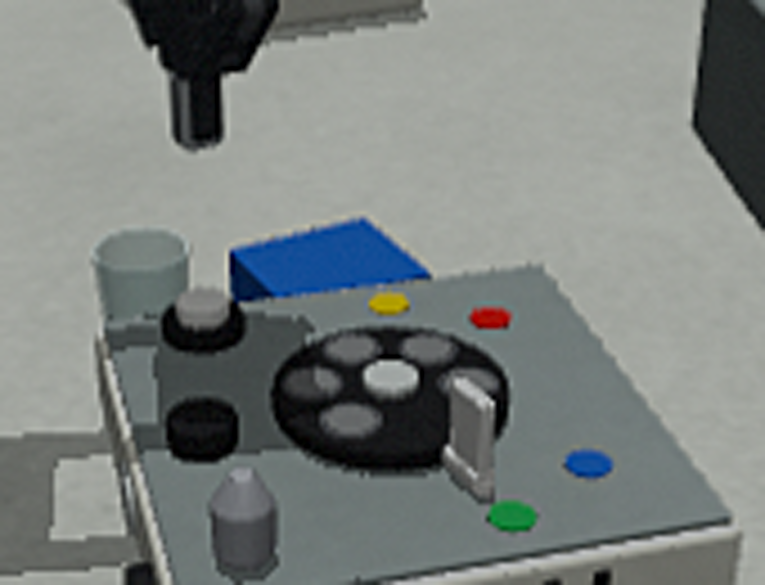

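From the top camera the tab is now at -1.155 against the dot's -1.140, which is 1.6 mm at the dot, so the turret is set and the loose items are unmoved. Now the button: I'll descend to just above it, then press in small steps with force checks.

```bash
python3 -m jog '{"offset":[[0,-0.02,-0.4],[0,0,-0.5],[0,0,-0.4],[0,0,-0.2],[0,0,0],[0,0,0]],"angular":[[0,0,0],[0,0,0],[0,0,0],[0,0,0],[0,0,0],[0,0,0]],"jaw":[0,0,0,0,0,0]}'
python3 - <<'E'
from h import *
rep()
im=manip.grab_frame('side')
cv2.imwrite("pics/side14z.png",np.clip(cv2.resize(im[150:220,240:320],None,fx=7.5,fy=7.5,interpolation=cv2.INTER_CUBIC)*1.4,0,255).astype(np.uint8))
E
```

```text
time: 13.9
tool_pos: [0.4904, 0.0723, 0.0713]
tool_rot: [-0.166, 0.166, -0.687, 0.687]
contact_force: [-0.5, 0.3, -0.2]
gripper_width: -0.001
t 13.9 p [0.4904 0.0723 0.0713] zang -1.0963 y [ 0.001 -0.    -1.   ] F [-0.53  0.34 -0.24] w -0.001 q [-0.   -0.14  2.03 -0.    1.24  1.09]
radial,tang in tool-angle frame mm -109.0 -39.9
```

View pics/side14z.png

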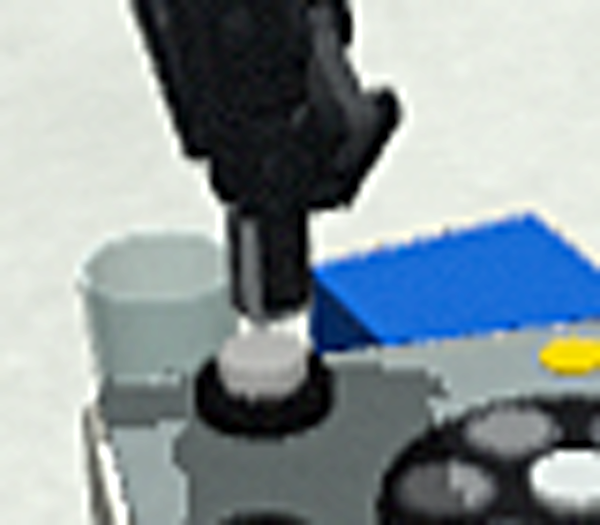

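The tip centre is about 3 mm off, beyond and to the right of the button centre. I'll correct that and step down.

```bash
python3 -m jog '{"offset":[[-0.07,0.04,-0.1],[0,0,-0.08],[0,0,0],[0,0,0]],"angular":[[0,0,0],[0,0,0],[0,0,0],[0,0,0]],"jaw":[0,0,0,0]}'
python3 -m jog '{"offset":[[0,0,-0.06],[0,0,0],[0,0,0]],"angular":[[0,0,0],[0,0,0],[0,0,0]],"jaw":[0,0,0]}'
```

```text
time: 14.35
tool_pos: [0.486, 0.0747, 0.0617]
tool_rot: [-0.166, 0.166, -0.687, 0.687]
contact_force: [0.1, -0.4, 0.5]
gripper_width: 0.001
time: 14.65
tool_pos: [0.486, 0.0747, 0.0586]
tool_rot: [0.166, -0.166, 0.687, -0.687]
contact_force: [0.4, 0.3, -0.4]
gripper_width: -0.0
```

```bash
for i in 1; do python3 -m jog '{"offset":[[0,0,-0.04],[0,0,0],[0,0,0]],"angular":[[0,0,0],[0,0,0],[0,0,0]],"jaw":[0,0,0]}'; done
python3 -m jog '{"offset":[[0,0,-0.04],[0,0,0],[0,0,0]],"angular":[[0,0,0],[0,0,0],[0,0,0]],"jaw":[0,0,0]}'
```

```text
time: 14.95
tool_pos: [0.4863, 0.0747, 0.057]
tool_rot: [-0.167, 0.166, -0.687, 0.687]
contact_force: [-0.4, 0.2, 2.0]
gripper_width: 0.001
time: 15.25
tool_pos: [0.4864, 0.0747, 0.055]
tool_rot: [-0.167, 0.166, -0.687, 0.687]
contact_force: [-0.1, 0.3, 2.7]
gripper_width: 0.003
```

```bash
python3 -m jog '{"offset":[[0,0,-0.04],[0,0,0],[0,0,0]],"angular":[[0,0,0],[0,0,0],[0,0,0]],"jaw":[0,0,0]}'
python3 -m jog '{"offset":[[0,0,-0.04],[0,0,0],[0,0,0]],"angular":[[0,0,0],[0,0,0],[0,0,0]],"jaw":[0,0,0]}'
```

```text
time: 15.55
tool_pos: [0.4864, 0.0747, 0.053]
tool_rot: [-0.167, 0.166, -0.687, 0.687]
contact_force: [0.6, 0.2, 4.0]
gripper_width: -0.0
time: 15.85
tool_pos: [0.4864, 0.0747, 0.0518]
tool_rot: [-0.166, 0.166, -0.687, 0.687]
contact_force: [-3.5, -0.8, 10.0]
gripper_width: 0.003
```

```bash
python3 -m jog '{"offset":[[0,0,-0.02],[0,0,0],[0,0,0]],"angular":[[0,0,0],[0,0,0],[0,0,0]],"jaw":[0,0,0]}'
python3 - <<'E'
from h import *
rep()
im=manip.grab_frame('side')
cv2.imwrite("pics/side15z.png",np.clip(cv2.resize(im[150:220,240:320],None,fx=7.5,fy=7.5,interpolation=cv2.INTER_CUBIC)*1.4,0,255).astype(np.uint8))
E
```

```text
time: 16.15
tool_pos: [0.4865, 0.0747, 0.0517]
tool_rot: [-0.166, 0.167, -0.687, 0.687]
contact_force: [-5.8, -1.1, 15.6]
gripper_width: 0.002
t 16.15 p [0.4865 0.0747 0.0517] zang -1.0955 y [-0. -0. -1.] F [-5.82 -1.06 15.6 ] w 0.002 q [ 0.   -0.12  2.05 -0.    1.21  1.1 ]
radial,tang in tool-angle frame mm -112.9 -42.2
```

View pics/side15z.png

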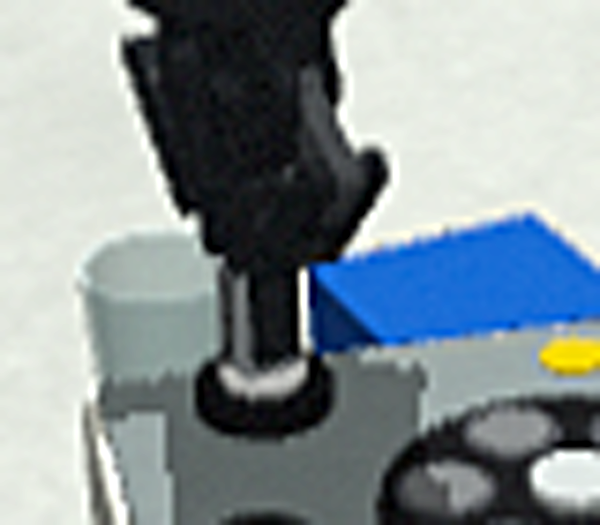

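The button is against its hard stop: about 6 mm of travel, with force up to 15.6 N and no further movement. I'll release, lift clear, and move the arm off to the side for a final look.

```bash
python3 -m jog '{"offset":[[0,0,0.1],[0,0,0.3],[0,0,0.6],[0,0,0.8],[0,0,0.8],[-0.4,-0.4,0.5],[-0.4,-0.6,0],[-0.2,-0.8,0],[0,-0.8,0],[0,-0.8,0],[0,-0.8,0],[0,-0.8,0]],"angular":[[0,0,0],[0,0,0],[0,0,0],[0,0,0],[0,0,0],[0,0,0],[0,0,0],[0,0,0],[0,0,0],[0,0,0],[0,0,0],[0,0,0]],"jaw":[0,0,0,0,0,0,0,0,0,0,0,0]}'
python3 -m jog '{"offset":[[0,-0.8,0],[0,-0.6,0],[0,-0.4,0],[0,0,0],[0,0,0]],"angular":[[0,0,0],[0,0,0],[0,0,0],[0,0,0],[0,0,0]],"jaw":[0,0,0,0,0]}'
python3 - <<'E'
from h import *
rep()
im=manip.grab_frame('top');cv2.imwrite("pics/top16.png",im)
print('tab',tabang(im)); g=back('top',dots('top',im)['green'][0],.0615)[:2]-AX; print('green ang',np.arctan2(g[1],g[0]))
a=cv2.resize(im[105:265,215:435],None,fx=1.8,fy=1.8,interpolation=cv2.INTER_CUBIC)
im=manip.grab_frame('side');cv2.imwrite("pics/side16.png",im)
b=cv2.resize(im[170:300,240:400],(396,288),interpolation=cv2.INTER_CUBIC)
cv2.imwrite("pics/c16.png",np.hstack([a,b]))
E
```

```text
time: 17.4
tool_pos: [0.4352, -0.1766, 0.2045]
tool_rot: [0.166, -0.167, 0.688, -0.687]
contact_force: [1.4, 0.3, 0.1]
gripper_width: 0.001
time: 17.9
tool_pos: [0.4356, -0.2648, 0.2042]
tool_rot: [0.166, -0.166, 0.688, -0.687]
contact_force: [1.2, -0.8, -0.1]
gripper_width: 0.005
t 17.9 p [ 0.4356 -0.2648  0.2042] zang -1.0965 y [-0.001  0.001 -1.   ] F [ 1.23 -0.76 -0.11] w 0.005 q [-0.69 -0.22  1.88  0.    1.49  0.4 ]
radial,tang in tool-angle frame mm 165.9 -242.7
tab (np.float64(-1.1599999999999995), np.float64(-1.1545721102134852))
green ang -1.1431747161625523
```

View pics/c16.png

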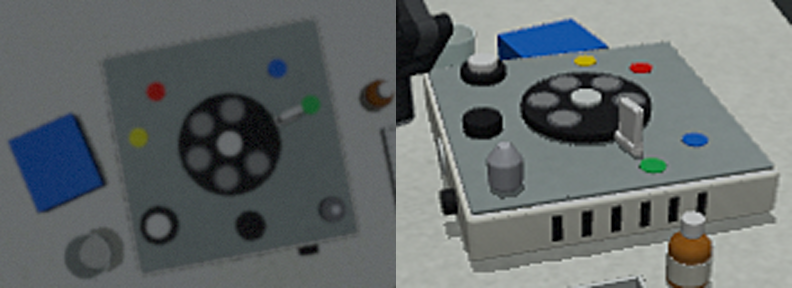

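The final pictures show the pointer on the green dot (tab -1.155, dot -1.143), the button up again, and every loose thing where it started. The arm is clear.

```bash
python3 -c "
from plant import manip
print(manip.job_done())"
```

```text
the job is handed in; nothing more can be done
None
```

The turret's pointer is on the green dot. After that was set, I pressed the lamp button fully down and it came up again. I handed the job in at about 18 s of the 46 s allowed, with the arm clear.

- **Turret:** I pushed the tab from about +0.49 to -1.155 rad (world angle) with the shut fingers. The first push stopped about 0.03 rad short of the dot's centre, so I nudged it once more. The last top view puts the dot at -1.143 rad, a 0.012 rad difference, or about 1 mm at the dot. The turret stayed seated.
- **Button:** I pressed only after the turret was set. It travelled about 6 mm and stopped hard, with the force rising to 15.6 N. The final pictures show it back up.
- **Loose things:** By eye, they stand where they did in the first pictures.
- **Disagreements:**
    - The reported tool height read about 28 mm lower than the real fingertip. The side camera showed this, and there was no contact even when the tool reported itself below deck level. I set heights from the camera and contact forces instead.
    - The side camera places the green dot about 0.02 rad differently from the top camera, well within the dot.

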